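# Swing up the counterweighted hold-down and slide the soldered ring to the stop

### The arm

A 6-joint arm with a two-finger parallel gripper is mounted at the origin on the work surface. World frame = base frame: x ahead of the robot, y to its left, z up, the work surface at z = 0. Lengths are in mm, angles in rad, forces in N, time in s.
With the tool pointing down it reaches from about 425 to 950 mm from the base axis. Payload 14.7 kg.
Tool frame: the origin (TCP) lies at the very end of the fingers, on their centre line; the grasp point (between the pads) lies arm.grip_point_offset behind it (arm.grip_point_offset is the distance from the TCP to the grasp point, in mm); x points along the fingers, z is the direction in which the jaws open and shut, and the axes are right-handed (so a half turn about x gives the same grasp; the last joint's range is limited). The gripper opens to 85 mm and grips with 20 to 120 N. Pads are 22 mm wide; open, the fingers measure 114 mm over their backs; the gripper's body (76 mm by 85 mm) begins 54 mm behind the grasp point. The pads swing forward as they close: fully open they stand 13 mm farther back than shut.
Start: joints at [1.259, 0.48, 1.596, -0, 1.065, -0.047], TCP at [170.091, 627.345, 231.297] pointing down, gripper open.
Joint ranges: [-2.75, 2.75], [-0.82, 2.05], [0.23, 2.67], [-1.56, 4.7], [0.09, 2.69], [-2.92, 2.92]. Speed limits (rad/s): [1.89, 1.89, 2.39, 3.01, 3.01, 3.01].

### API

Orientations are given as a unit quaternion [x, y, z, w].
In Python, from cell import arm gives the robot as it stands. Calls block until the motion is done:
- arm.move_ptp(position, orientation): joint-space move of the TCP to a pose.
- arm.servo_line(position, velocity=150, rotation=None, until_force=None): straight line of the TCP; rotation=None keeps the orientation; velocity is the mean speed in mm/s. With until_force (N) it stops when the force on the tool has changed by that much, and returns True; else False.
- arm.move_joints(angles): joint-space move.
- arm.grip(opening, squeeze=None): finger opening in mm; squeeze is the grip in N (None keeps the last); returns when the fingers have stopped.
- arm.pause(seconds).
- arm.inverse_kinematics(position, orientation): joint angles nearest the present ones, or None.
- arm.get_state(): the state.
- arm.grab_frame(name): name is "side" or "top"; returns (picture, depth): 384x512x3 uint8, red, green, blue; 384x512 float32, mm along the optical axis (not along the pixel's ray), 0 where there is no reading.
- arm.camera_info(name): a dict with "fov_y" (degrees; the focal length in pixels is half the picture's height over the tangent of half this angle, whatever the lens; pixels are square), "cx", "cy" (the principal point, pixels), "dist_coeffs" ([k1, k2, p1, p2, k3] as OpenCV has them; the pictures are not rectified), "origin" and "orientation" of the camera in the world. Camera axes: x right, y up, looking along -z (the intrinsics and any distortion apply to the point x, -y, -z); pixel columns grow to the right and rows downward; lengths in mm; the calibration is good to about 2 mm. A picture is of the moment at which its call begins. camera_info takes no time and is no camera call.
A pose or a line that the arm cannot do raises arm.Unreachable and nothing moves.
- arm.close_job(): hands the job in, once; it reports no verdict.
The state is a dict: "time": time; "joint_pos": joint angles; "qd": joint speeds; "joint_torque": joint torques, N m; "position": TCP position; "orientation": TCP orientation; "ft_force": force on the tool from outside, world axes, zero at the start; "ft_torque": the same for the moment, N m; "width": finger opening in mm.
Only numpy, scipy, OpenCV 4.12 (cv2) and the standard library are available. Lean on these libraries where they do the work, as an engineer would, in place of code of your own. Each camera call takes 0.05 s, during which the arm holds its last target.

### The job

Push the counterweighted hold-down arm up past its balance point so that it falls back and stays raised by itself; then, with the fingertips, slide the large sheet-metal ring it was holding out along the sheet until it rests against the long steel stop bar. The ring stays flat on the sheet (do not pick it up or tip it), and everything else stays where it is.

Things in the scene. Friction and masses are not known exactly. Their poses are not given: they have to be found in the camera images.
- stand: fixed stand of the hold-down: base plate 110 x 100 x 8 mm (x -35 to +75 mm) and two grey cheeks 111 mm high, 40 mm long, 76 mm apart over their outsides. Origin on the bench under the pivot, whose axis runs along the stand's y, 90 mm up. The lowered arm reaches out along the stand's -x, roughly towards the robot's left (turned up to 14 degrees either way)
- holddown (a joint): arm angle about the pivot, rad: 0 = lowered (lower stop), grows as the outer end rises. Balance point about 0.7 to 0.9: below it the arm falls shut, beyond it the arm falls back, damped, to its upper stop at 1.75 and stays, leaning past the pivot. Raising it takes 1.5 to 3 N at the lift bar. 1.1 kg; steel beam 20 mm wide, 10 mm thick; roller counterweight 44 mm across behind the pivot
- lift_bar (a point): middle of the lift bar, a round aluminium cross bar 16 mm thick and 130 mm long, along the stand's y, at the arm's outer end; it sticks out 65 mm either side of the middle, clear of the beam. Lowered, it is 210 mm out from the pivot (stand's -x) and 150 mm above the bench; it moves on a circle of 218 mm radius about the pivot. Its axes turn with the arm
- foot (a point): centre of the underside of the arm's round rubber foot (28 mm across, on a hanging rod 12 mm thick), 130 mm out from the pivot; lowered, it is 22 mm above the bench and stands inside the ring. Fully raised it is about 230 mm up and 45 mm out from the pivot
- workpiece_center (a point): centre, 20 mm above the bench, of the workpiece: a loose sheet-metal ring, open above and below, 100 mm outside and 94 mm inside diameter, 40 mm tall, about 0.13 kg, standing flat on the copper sheet round the hold-down's lowered foot
- stop_bar: fixed steel bar lying on the sheet, 200 mm long (its x), 20 mm wide (its y), 30 mm tall; origin at the centre of its underside. It lies to the left, beyond the arm's outer end, running roughly away from the robot. The ring rests against its long face on the hold-down's side, ring centre then 60 mm from the bar's centre line, anywhere along its length
- pipe_offcut: loose upright grey plastic pipe offcut, 60 mm across, 70 mm tall; origin at the centre of its underside; to be left alone
- small_ring: loose small sheet-metal ring, 60 mm across and 40 mm tall (not the workpiece); origin at the centre of its underside; to be left alone
- paste_tin: loose soldering-paste tin, 64 mm across and 60 mm tall; origin at the centre of its underside; to be left alone
- hammer: loose hammer lying on the bench, origin under its middle; to be left alone
- screwdriver: loose screwdriver lying on the bench, origin under its middle; to be left alone
- wood_block: loose wooden block 90 x 50 x 40 mm; origin at the centre of its underside; to be left alone
There are look-alikes about, which are no part of the job. Leave any pink or turquoise look-alike of the part that bears workpiece_center alone.

How it is judged:
By the outcome, as a careful person would: the job done as asked, in the order asked, and still so for the second after the job is handed in, with the robot touching nothing.
It also fails if it takes over 61 s, if anything falls off the work surface, if the arm or the gripper's body presses on something with over 40 N, if the wrist force passes 120 N, or if a joint passes its speed limit or range.

## Working session

There is one attempt and no reset: what is moved stays moved. The work goes in short steps, each a Python script; the robot and the scene stay as the last script left them, time stands still between calls to the robot, and variables do not carry over. Pictures are saved under pics/ and viewed, and the job is handed in when it is done.

```bash
ls; mkdir -p pics
python3 - <<'E'
from cell import arm
import cv2,numpy as np
print(arm.grip_point_offset)
for n in("side","top"):
    p,d=arm.grab_frame(n); np.savez(f"pics/{n}0.npz",p=p,d=d)
    cv2.imwrite(f"pics/{n}0.png",cv2.resize(p[:,:,::-1],(800,600),interpolation=cv2.INTER_CUBIC))
    print(arm.camera_info(n))
s=arm.get_state();print(s)
E
```

```text
pics
18.700000000000003
{'fov_y': 44.082406026328194, 'cx': 259.3526675490363, 'cy': 191.96664778621312, 'dist_coeffs': array([-0.05052514,  0.        ,  0.        ,  0.        ,  0.        ]), 'origin': array([  -22.76071952, -1160.7316974 ,   936.48256959]), 'orientation': array([ 0.46802186, -0.1247401 , -0.20300766,  0.85098962])}
{'fov_y': 51.05740953352496, 'cx': 255.49177778571863, 'cy': 199.16794762414276, 'dist_coeffs': array([-0.03724274,  0.        ,  0.        ,  0.        ,  0.        ]), 'origin': array([ 350.96440339,  -17.11018217, 1292.48485829]), 'orientation': array([ 0.0703111 , -0.0568879 , -0.69974856,  0.708641  ])}
{'time': 0.1, 'joint_pos': array([ 1.25938204e+00,  4.80778215e-01,  1.59683075e+00,  6.70273605e-06,
        1.06506322e+00, -4.65970697e-02]), 'qd': array([-6.52195268e-04, -1.14955673e-03, -5.20566536e-04, -4.78379482e-05,
        1.00013603e-03, -8.45512230e-04]), 'joint_torque': array([ 1.02030473e-03, -9.52252364e+01, -4.31044650e+01, -3.05250387e-04,
        5.08220677e-03,  2.59615290e-04]), 'position': array([169.98900422, 626.99624034, 230.72323989]), 'orientation': array([-0.4298272 ,  0.56194984,  0.42939557,  0.56132023]), 'ft_force': array([-0.36052691,  0.05186791, -0.17410062]), 'ft_torque': array([ 0.02114577, -0.01632748,  0.02930704]), 'width': 85.04436560190679}
```

View pics/side0.png

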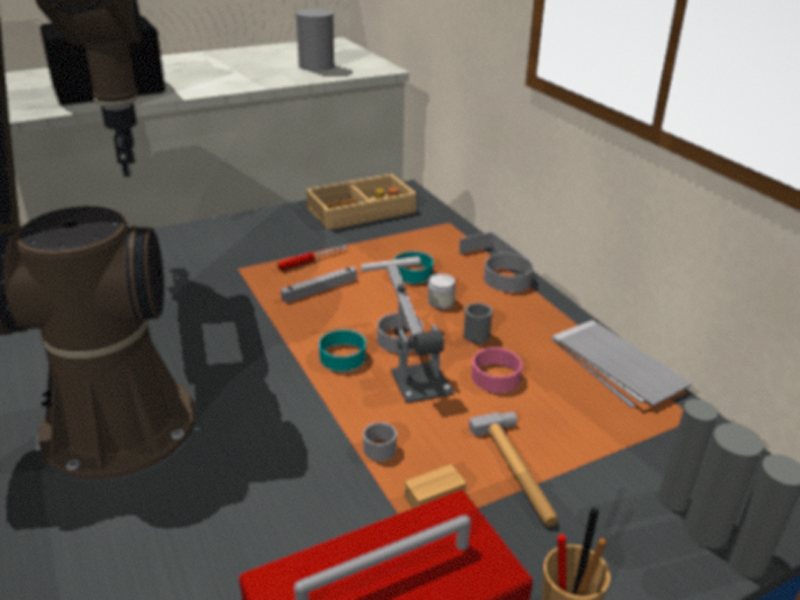

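View pics/top0.png

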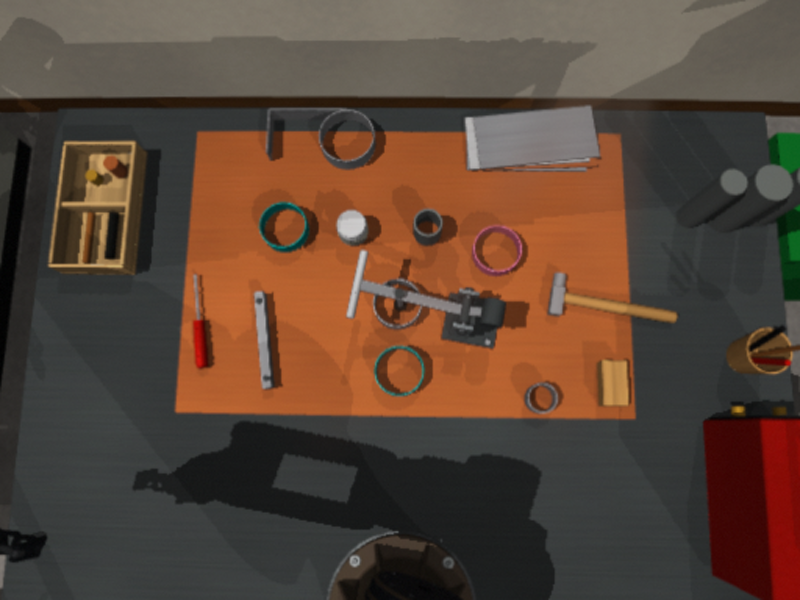

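The top view shows the workpiece ring at about (398,302), the lift bar at (358,285), the stop bar at (262,340), the stand at (470,315), and turquoise rings at (400,370) and (285,226), all in 800x600 pixels. I'll measure these next.

```bash
cat > h.py <<'E'
import numpy as np,cv2
from scipy.spatial.transform import Rotation as R
from cell import arm
def cam(n):
    c=arm.camera_info(n); f=192/np.tan(np.radians(c['fov_y']/2))
    return np.array([[f,0,c['cx']],[0,f,c['cy']],[0,0,1]]),np.array(c['dist_coeffs']),np.array(c['origin']),R.from_quat(c['orientation']).as_matrix()
def dirs(n,uv):
    K,D,o,M=cam(n); q=cv2.undistortPoints(np.array(uv,float).reshape(-1,1,2),K,D).reshape(-1,2)
    return o,np.c_[q[:,0],-q[:,1],-np.ones(len(q))]@M.T
def onplane(n,uv,z):
    o,d=dirs(n,uv); return o+d*((z-o[2])/d[:,2])[:,None]
def cloud(n,dep):
    v,u=np.mgrid[0:384,0:512]; o,d=dirs(n,np.c_[u.ravel(),v.ravel()])
    P=o+d*dep.ravel()[:,None]; P[dep.ravel()<=0]=np.nan
    return P.reshape(384,512,3)
def proj(n,P):
    K,D,o,M=cam(n); c=(np.atleast_2d(P)-o)@M; c=c*[1,-1,-1]
    return cv2.projectPoints(c,np.zeros(3),np.zeros(3),K,D)[0].reshape(-1,2)
def grab(n,name):
    p,d=arm.grab_frame(n); np.savez(f"pics/{name}.npz",p=p,d=d)
    cv2.imwrite(f"pics/{name}.png",cv2.resize(p[:,:,::-1],(800,600),interpolation=cv2.INTER_CUBIC)); return p,d
E
cat > m1.py <<'E'
from h import *
z=np.load("pics/top0.npz"); p,d=z['p'],z['d']
P=cloud("top",d)
cv2.imwrite("pics/crop_top.png",cv2.resize(p[140:270,140:340,::-1],(800,520),interpolation=cv2.INTER_CUBIC))
H=P[...,2]; hh=np.clip(np.nan_to_num(H)*1.2,0,255).astype(np.uint8)
cv2.imwrite("pics/crop_h.png",cv2.resize(cv2.applyColorMap(hh[140:270,140:340],cv2.COLORMAP_JET),(800,520),interpolation=cv2.INTER_NEAREST))
sub=H[150:260,120:400]; print(np.nanpercentile(sub,[1,10,50,90,99]))
# objects on heights: connected comps
m=(H>12).astype(np.uint8); m[:, :100]=0; m[:80]=0; m[270:]=0; m[:,410:]=0
n,l,st,c=cv2.connectedComponentsWithStats(m)
for i in range(1,n):
    if st[i,4]<25: continue
    q=P[l==i]; print(st[i],c[i].round(),'xyz c',((q.min(0)+q.max(0))/2).round(),'size',np.ptp(q,0).round(),'zmax',q[:,2].max().round(),'rgb',p[l==i].mean(0).round())
E
python3 m1.py
```

```text
[ -4.85084593  -2.02962986   1.65576949  25.40818413 145.34144223]
[170  80   4  21  66] [171.  90.] xyz c [959. 299.  31.] size [76.  4. 36.] zmax 49.0 rgb [79. 67. 62.]
[204  80  36  28 232] [222.  97.] xyz c [948. 127.  32.] size [ 99. 118.  40.] zmax 52.0 rgb [75. 70. 68.]
[ 298   80   86   29 2130] [339.  93.] xyz c [ 950. -274.   21.] size [104. 287.  18.] zmax 30.0 rgb [133. 128. 128.]
[166 129  31  32 260] [180. 144.] xyz c [761. 256.  29.] size [102.  98.  33.] zmax 45.0 rgb [24. 75. 69.]
[215 135  21  22 360] [225. 146.] xyz c [755. 111.  40.] size [60. 64. 53.] zmax 67.0 rgb [161. 157. 155.]
[265 134  18  23 259] [273. 144.] xyz c [757. -47.  44.] size [60. 56. 64.] zmax 77.0 rgb [62. 59. 55.]
[302 144  32  32 236] [318. 159.] xyz c [ 713. -191.   29.] size [99. 99. 33.] zmax 45.0 rgb [138.  69.  80.]
[ 221  160  103   56 1564] [274. 194.] xyz c [600. -43.  88.] size [148. 298. 151.] zmax 163.0 rgb [101.  95.  93.]
[351 175  59  29 610] [375. 192.] xyz c [ 621. -393.   23.] size [ 90. 190.  21.] zmax 33.0 rgb [152. 119.  86.]
[124 176   3  17  29] [126. 183.] xyz c [629. 438.  17.] size [54. 12. 10.] zmax 22.0 rgb [141. 112.  99.]
[162 187  13  62 458] [168. 218.] xyz c [520. 288.  25.] size [197.  48.  26.] zmax 38.0 rgb [132. 127. 127.]
[124 201   9  35 224] [128. 220.] xyz c [517. 419.  21.] size [111.  32.  17.] zmax 29.0 rgb [141.  17.  10.]
[240 222  31  32 138] [255. 235.] xyz c [458.   8.  29.] size [98. 94. 33.] zmax 45.0 rgb [ 65. 100.  88.]
[382 231  20  29 542] [392. 245.] xyz c [ 440. -420.   29.] size [87. 53. 35.] zmax 47.0 rgb [172. 125.  69.]
[336 245  21  19 116] [346. 254.] xyz c [ 410. -276.   30.] size [55. 59. 35.] zmax 47.0 rgb [98. 86. 83.]
```

```bash
cat > m2.py <<'E'
from h import *
z=np.load("pics/top0.npz"); p,d=z['p'],z['d']; P=cloud("top",d); H=P[...,2]
m=(H>12).astype(np.uint8); m[:, :100]=0; m[:80]=0; m[270:]=0; m[:,410:]=0
n,l,st,c=cv2.connectedComponentsWithStats(m)
def comp(u,v): return l==l[v,u]
# stop bar: pixels on plane z=30 top
v,u=np.nonzero(comp(168,218)&(H>22)); q=onplane("top",np.c_[u,v],30)[:,:2]
r=cv2.minAreaRect(q.astype(np.float32)); print('stop',r); e=np.linalg.svd(q-q.mean(0),full_matrices=False)[2][0]; print(q.mean(0),e, np.degrees(np.arctan2(e[1],e[0])))
A=comp(274,194)
# lift bar: bright, H>130, left end
v,u=np.nonzero(A&(H>135)&(np.arange(512)[None]<240)); q=onplane("top",np.c_[u,v],155)[:,:2]
print('lift rect',cv2.minAreaRect(q.astype(np.float32)),len(q), 'H',np.median(H[v,u]))
# ring: H 25..60 in area
v,u=np.nonzero(A&(H>28)&(H<60)); s=(u>232)&(u<275); q=onplane("top",np.c_[u[s],v[s]],40)[:,:2]
def circ(q):
    a=np.c_[2*q,np.ones(len(q))]; b=(q**2).sum(1)
    for _ in range(5):
        x=np.linalg.lstsq(a,b,rcond=None)[0]; rr=np.sqrt(x[2]+x[0]**2+x[1]**2); k=abs(np.hypot(*(a[:,:2]/2-x[:2]).T)-rr)<6; a,b=a[k],b[k]
    return x[:2],rr,len(a)
print('ring',circ(q),len(q))
print(cv2.minEnclosingCircle(q.astype(np.float32)))
for nm,(uu,vv) in dict(turqNear=(255,235),turqFar=(180,144),pink=(318,159)).items():
    k=l==np.bincount(l[vv-17:vv+17,uu-17:uu+17].ravel())[1:].argmax()+1
    v,u=np.nonzero(k); q=onplane("top",np.c_[u,v],40)[:,:2]; print(nm,cv2.minEnclosingCircle(q.astype(np.float32)))
# beam axis: H>95, between
for t in (240,250,260,270,280,290,300,310,320):
    vv=np.nonzero(A[:,t]&(H[:,t]>75))[0]
    if len(vv): print(t,vv.min(),vv.max(),P[vv,t].mean(0).round(1))
E
python3 m2.py
```

```text
stop ((519.8932495117188, 286.8629455566406), (199.85379028320312, 22.215290069580078), 8.009491920471191)
[518.51908588 287.06544907] [-0.99039007 -0.13830225] -172.05038341030377
lift rect ((606.8309936523438, 72.89212036132812), (42.62303924560547, 130.78558349609375), 79.620361328125) 304 H 155.22715039596062
ring (array([596.32455395,  14.90323775]), np.float64(46.596245383817475), 46) 144
((595.996337890625, 13.532767295837402), 50.40663146972656)
turqNear ((458.81146240234375, 7.611694812774658), 50.20687484741211)
turqFar ((756.8369750976562, 253.44833374023438), 54.498046875)
pink ((710.4050903320312, -189.05052185058594), 53.319190979003906)
240 181 188 [603.2  52.3 143.7]
250 184 190 [597.1  23.1 136.1]
260 186 193 [592.4  -6.3 126.6]
270 189 195 [586.9 -36.1 118.2]
280 191 198 [581.1 -66.2 110.6]
290 194 210 [562.3 -96.5 104.1]
300 184 212 [ 573.9 -126.7  101.8]
310 191 208 [ 562.8 -153.   133.1]
320 192 209 [ 559.4 -181.6  137.1]
```

View pics/crop_top.png

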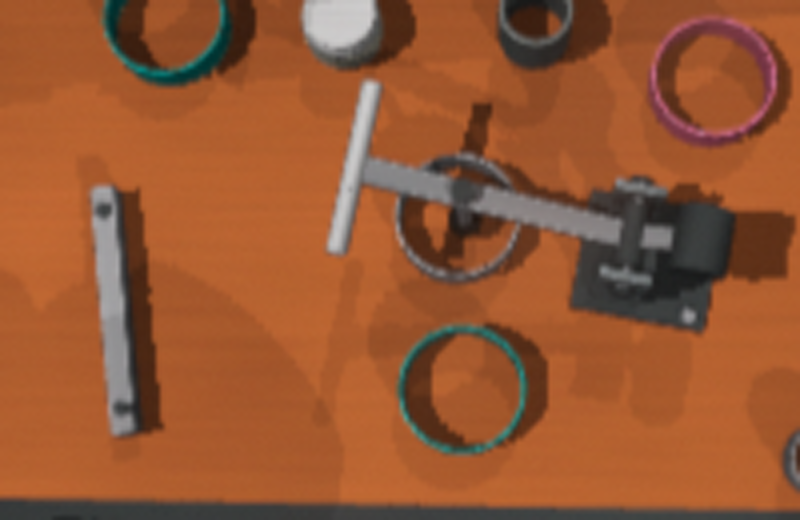

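View pics/crop_h.png

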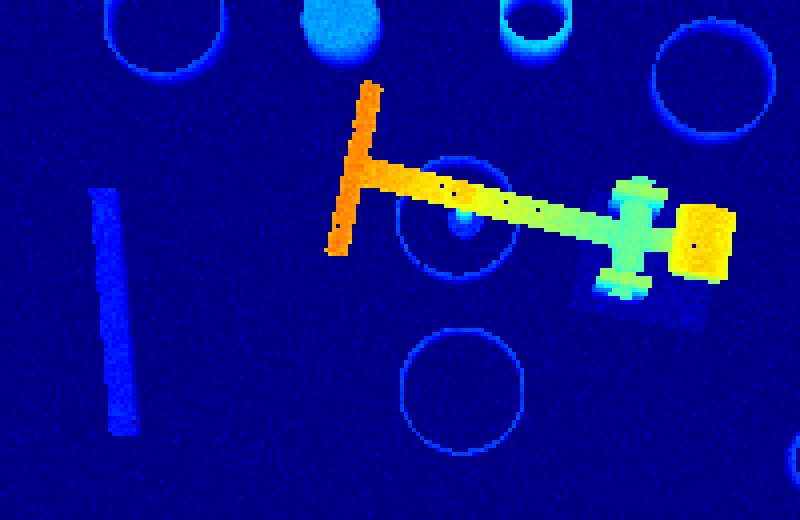

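```bash
cat > m3.py <<'E'
from h import *
z=np.load("pics/top0.npz"); p,d=z['p'],z['d']; P=cloud("top",d); H=P[...,2]
uv=np.array([[372,82],[337,254]])/4+140
print('bar ends @156',onplane("top",uv,156).round(1), onplane("top",uv,156).mean(0).round(1))
v,u=np.nonzero((H>138)&(H<170)); s=(u>220)&(u<236)&(v>155)&(v<207)
# remove beam pixels: keep near end line
q=onplane("top",np.c_[u,v][s],156)[:,:2]; E=onplane("top",uv,156)[:,:2]; e=(E[0]-E[1])/np.linalg.norm(E[0]-E[1]); c=E.mean(0)
t=(q-c)@np.array([-e[1],e[0]]); q=q[abs(t)<12]
print('lift',cv2.minAreaRect(q.astype(np.float32)), e)
# side view check
zs=np.load("pics/side0.npz"); cv2.imwrite("pics/crop_side.png",cv2.resize(zs['p'][150:265,195:330,::-1],(704,600),interpolation=cv2.INTER_CUBIC))
import sys
lift=np.array(cv2.minAreaRect(q.astype(np.float32))[0]); out=np.array([-e[1],e[0]]); out=out*np.sign(out[1])
print('out',out, 'pivot',lift-210*out,'foot',lift-80*out)
for nm,X in dict(lift=[*lift,150],near=[*(lift-65*e),150],far=[*(lift+65*e),150],pivot=[*(lift-210*out),90],ringtop=[596,13.5,40]).items():
    a=proj("side",X)[0]; print(nm,a.round(1),'crop',((a-[195,150])*5.215).round())
def test(pos,tx,tz):
    tx=tx/np.linalg.norm(tx); ty=np.cross(tz,tx); q=R.from_matrix(np.c_[tx,ty,tz]).as_quat()
    r=arm.inverse_kinematics(pos,q); return None if r is None else np.round(r,2)
for th in (0,0.4,0.8,1.1):
    ph=np.arctan2(60,210)+th; b=np.array([*(lift-210*out+218*np.cos(ph)*out),90+218*np.sin(ph)])
    y=np.array([*e,0]);o=np.array([*out,0])
    for s in(1,-1):
      print(th,'A',s,test(b-20*y-[0,0,20],y,s*o),'B',test(b-40*y-[0,0,22]-20*o,-o,s*y),'B20',test(b-40*y-[0,0,22]-20*o,-o*.94-np.array([0,0,.34]),s*y))
E
python3 m3.py
```

```text
bar ends @156 [[672.2  73.6 156. ]
 [544.2  95.6 156. ]] [608.2  84.6 156. ]
lift ((608.50732421875, 83.19324493408203), (21.479692459106445, 130.67059326171875), 79.620361328125) [ 0.98549697 -0.16969302]
out [0.16969302 0.98549697] pivot [ 572.8717903  -123.76111893] foot [594.93188273   4.35348727]
lift [249.6 169.9] crop [285. 104.]
near [230.9 172.4] crop [187. 117.]
far [267.8 167.4] crop [380.  91.]
pivot [269.  219.1] crop [386. 360.]
ringtop [255.1 208.2] crop [314. 304.]
0 A 1 [0.48 1.36 2.5  3.93 2.12 2.06] B [ 0.57  1.22  1.38 -0.91  1.93  1.15] B20 [ 0.55  1.02  1.48 -0.79  1.67  1.1 ]
0 A -1 [ 0.48  1.36  2.5   3.93  2.12 -1.08] B [ 0.57  1.22  1.38 -0.91  1.93 -2.  ] B20 [ 0.55  1.02  1.48 -0.79  1.67 -2.04]
0.4 A 1 [0.35 1.24 2.64 3.8  2.2  1.99] B [ 0.53  1.08  1.5  -0.95  1.92  1.12] B20 [ 0.5   0.89  1.56 -0.83  1.68  1.04]
0.4 A -1 [ 0.35  1.24  2.64  3.8   2.2  -1.15] B [ 0.53  1.08  1.5  -0.95  1.92 -2.02] B20 [ 0.5   0.89  1.56 -0.83  1.68 -2.1 ]
0.8 A 1 None B [ 0.45  0.97  1.63 -1.02  1.88  1.11] B20 [ 0.43  0.77  1.66 -0.9   1.66  1.  ]
0.8 A -1 None B [ 0.45  0.97  1.63 -1.02  1.88 -2.03] B20 [ 0.43  0.77  1.66 -0.9   1.66 -2.14]
1.1 A 1 None B [ 0.38  0.9   1.73 -1.08  1.83  1.13] B20 [ 0.35  0.71  1.75 -0.96  1.61  0.98]
1.1 A -1 None B [ 0.38  0.9   1.73 -1.08  1.83 -2.02] B20 [ 0.35  0.71  1.75 -0.96  1.61 -2.16]
```

```bash
sleep 4; ls pics
```

```text
crop_h.png
crop_side.png
crop_top.png
side0.npz
side0.png
top0.npz
top0.png
```

View pics/crop_side.png

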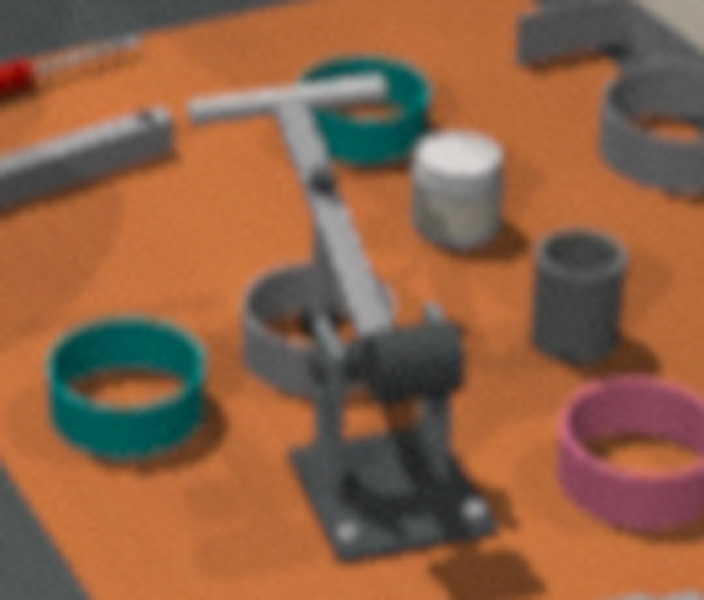

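Side-view projections match the picture to about 1 px, so the pose holds. The stand points outward along (0.17, 0.985) and the pivot is at (573,-124). I'll push from the left, with the closed fingers under the near half of the bar, turning with the arm.

```bash
cat > geo.py <<'E'
from h import *
e=np.array([0.98549697,-0.16969302,0]); o=np.array([0.16969302,0.98549697,0]); Z=np.array([0,0,1.])
piv=np.array([572.9,-123.8,90.])
def pose(th,gap,past=22,side=40,back=0):
    ph=np.arctan2(60,210)+th; r=np.cos(ph)*o+np.sin(ph)*Z; t=-np.sin(ph)*o+np.cos(ph)*Z
    pos=piv+218*r-t*(8+11+gap)-r*past-side*e+r*back
    tx=-r; tz=e; return pos,R.from_matrix(np.c_[tx,np.cross(tz,tx),tz]).as_quat()
E
cat > s1.py <<'E'
from geo import *
ths=np.arange(0,1.11,0.1)
for th in ths:
    p,q=pose(th,0); print(round(th,1),p.round(),np.round(arm.inverse_kinematics(p,q),2))
p,q=pose(0,15,back=130); print(p,np.round(arm.inverse_kinematics(p,q),2))
arm.grip(0)
arm.move_ptp(p,q); print(arm.get_state()['time'])
arm.servo_line(pose(0,15)[0],velocity=120)
s=arm.get_state(); print(s['time'],s['position'],s['ft_force'],s['width'])
grab("side","s1side"); grab("top","s1top")
E
python3 s1.py
```

```text
0.0 [566.  74. 126.] [ 0.56  1.06  1.45 -0.81  1.72  1.11]
0.1 [566.  69. 145.] [ 0.54  0.98  1.49 -0.79  1.66  1.08]
0.2 [564.  63. 163.] [ 0.52  0.89  1.54 -0.76  1.59  1.04]
0.3 [563.  55. 181.] [ 0.49  0.81  1.58 -0.72  1.53  1.  ]
0.4 [561.  45. 198.] [ 0.45  0.73  1.61 -0.69  1.46  0.94]
0.5 [559.  34. 214.] [ 0.41  0.65  1.65 -0.65  1.4   0.88]
0.6 [557.  21. 229.] [ 0.36  0.57  1.68 -0.6   1.33  0.81]
0.7 [555.   6. 242.] [ 0.3   0.5   1.71 -0.55  1.28  0.72]
0.8 [552.  -9. 254.] [ 0.22  0.44  1.73 -0.48  1.22  0.62]
0.9 [549. -26. 264.] [ 0.14  0.38  1.75 -0.41  1.17  0.51]
1.0 [546. -43. 272.] [ 0.06  0.34  1.76 -0.32  1.13  0.38]
1.1 [543. -62. 279.] [-0.04  0.31  1.77 -0.21  1.1   0.23]
[588.25657417 201.10350679 146.86727347] [ 0.67  1.14  1.16 -0.75  1.93  1.01]
3.0
4.2333 [567.31740342  78.59551572 111.26318223] [-0.11146902  0.28253194 -0.66167619] -0.007208532438188472
```

Run:
```python
import numpy as np,cv2
a=np.load("pics/s1side.npz")['p'][130:265,180:340,::-1]; cv2.imwrite("pics/s1s_c.png",cv2.resize(a,(704,594),interpolation=cv2.INTER_CUBIC))
```

```text
(no output)
```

View pics/s1s_c.png

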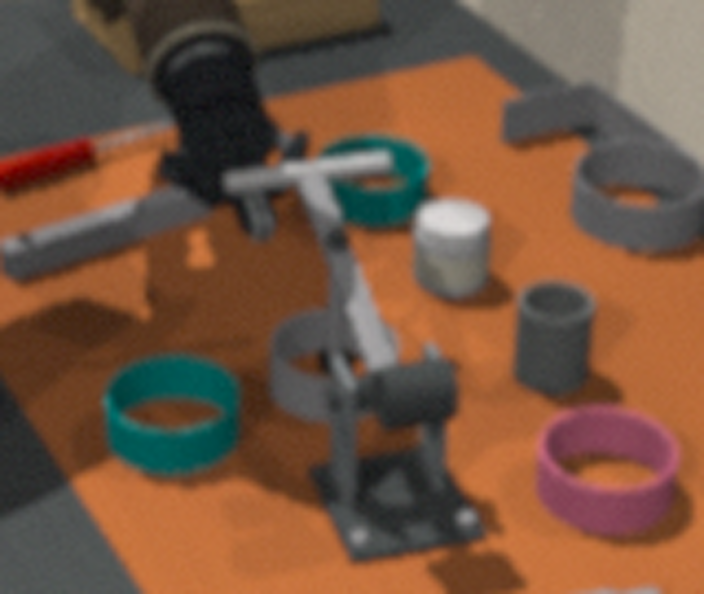

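View pics/s1top.png

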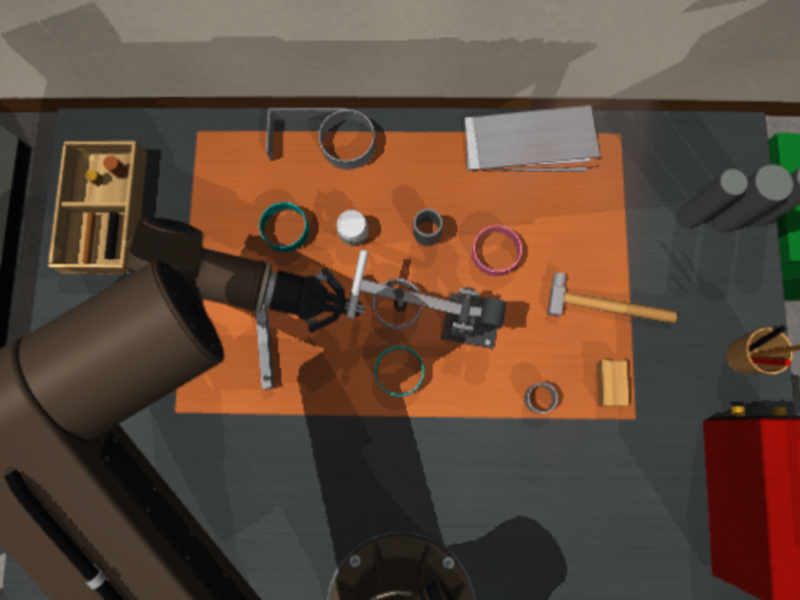

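The fingers sit under the bar's near half at (355,310) in the top view, and nothing else is touched. Next I push along the arc and watch the force.

```bash
cat > s2.py <<'E'
from geo import *
for th in (0.0,0.15,0.3,0.45,0.6,0.75):
    p,q=pose(th,0); r=arm.servo_line(p,velocity=90,rotation=q,until_force=15)
    s=arm.get_state(); print(th,r,round(s['time'],2),s['ft_force'].round(2),(s['position']-p).round(1))
    if r: break
grab("side","s2side"); grab("top","s2top")
a=np.load("pics/s2side.npz")['p'][90:265,170:340,::-1]; cv2.imwrite("pics/s2s_c.png",cv2.resize(a,(583,600),interpolation=cv2.INTER_CUBIC))
E
python3 s2.py
```

```text
0.0 False 4.65 [ 0.08  0.99 -1.91] [0.3 0.1 0.8]
0.15 False 5.12 [ 0.54  1.58 -1.02] [ 0.1 -0.   0.2]
0.3 False 5.6 [ 0.67  0.17 -0.93] [-0.2 -0.  -0.6]
0.45 False 6.08 [ 0.47  0.21 -0.45] [-0.2  0.  -0.7]
0.6 False 6.55 [ 0.71  0.99 -0.94] [-0.2  0.1 -0.7]
0.75 False 7.03 [ 0.94 -0.65 -1.09] [-0.2  0.2 -0.7]
```

View pics/s2s_c.png

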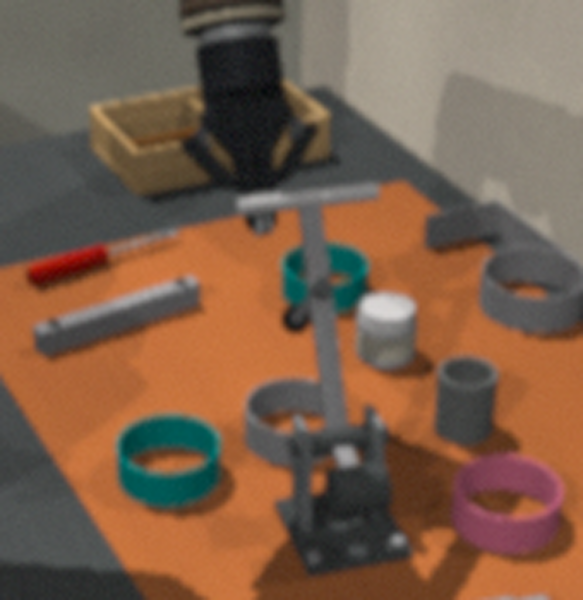

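View pics/s2top.png

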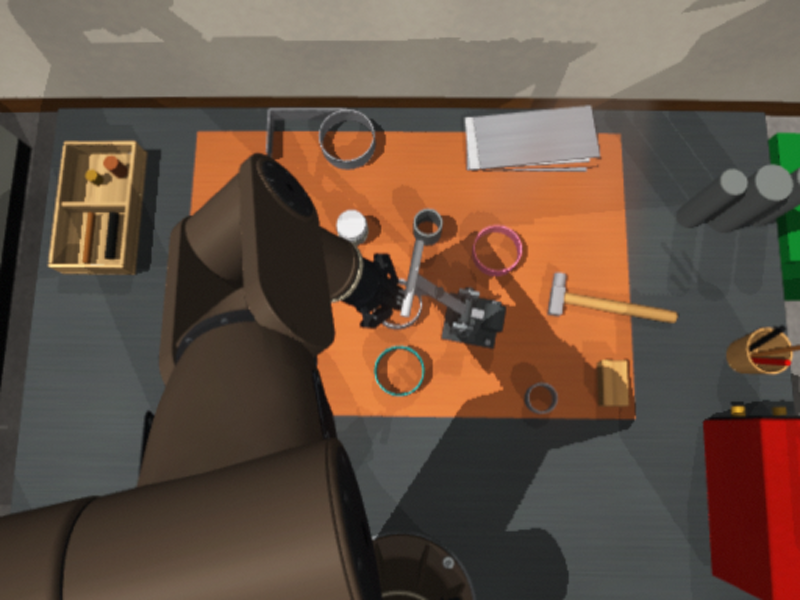

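The arm is up at about the balance angle, with the fingers under the bar. The ring hasn't moved. I'll push on past balance and then withdraw.

```bash
cat > s3.py <<'E'
from geo import *
for th in (0.9,1.03,1.13):
    p,q=pose(th,0); r=arm.servo_line(p,velocity=80,rotation=q,until_force=15)
    s=arm.get_state(); print(th,r,round(s['time'],2),s['ft_force'].round(2))
    if r: break
arm.pause(0.6); grab("side","s3side"); grab("top","s3top")
a=np.load("pics/s3side.npz")['p'][90:265,170:340,::-1]; cv2.imwrite("pics/s3s_c.png",cv2.resize(a,(583,600),interpolation=cv2.INTER_CUBIC))
E
python3 s3.py
```

```text
0.9 False 7.64 [ 0.48 -0.05 -0.88]
1.03 False 8.11 [-0.35 -0.64  0.2 ]
1.13 False 8.51 [ 1.21 -0.43 -0.76]
```

View pics/s3s_c.png

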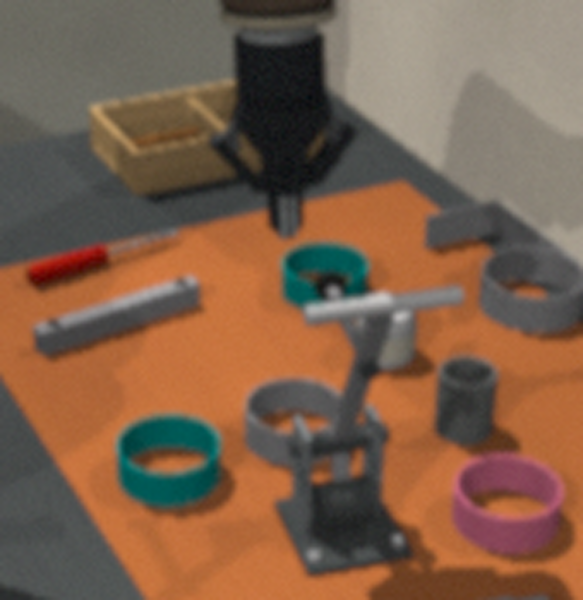

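View pics/s3top.png

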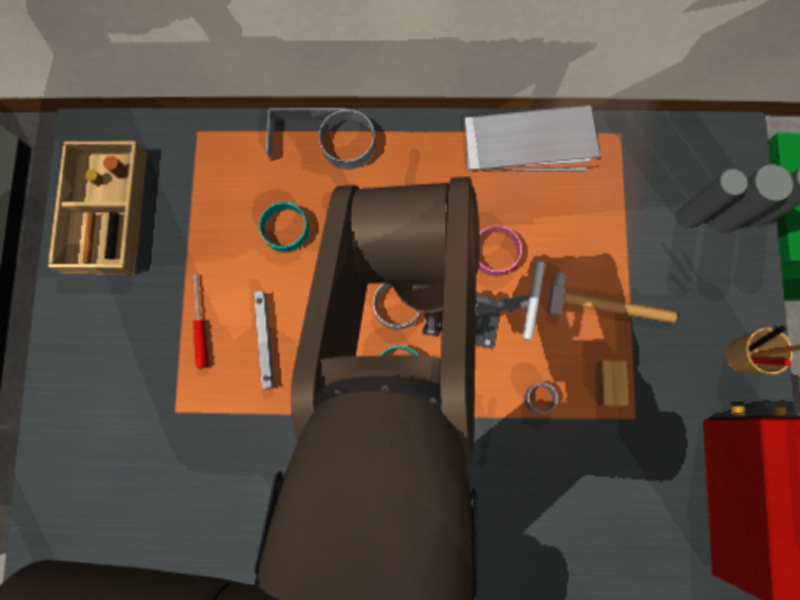

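The hold-down has fallen back: its bar is now at (535,300) in the top view, behind the pivot. The ring is still at (398,302). I'll withdraw and re-measure the ring.

```bash
cat > s4.py <<'E'
from geo import *
D=np.array([-0.139,0.990,0]); ez=np.array([0.990,0.139,0])
def vq(): return R.from_matrix(np.c_[-Z,np.cross(ez,-Z),ez]).as_quat()
p,q=pose(1.13,0,back=90); arm.servo_line(p,velocity=200)
w=np.array([585,230,220.]); print(np.round(arm.inverse_kinematics(w,vq()),2))
arm.move_ptp(w,vq()); s=arm.get_state(); print(s['time'],s['joint_pos'].round(2),s['ft_force'])
grab("side","s4side"); grab("top","s4top")
E
python3 s4.py
```

```text
[ 0.33  0.46  1.66 -0.    1.02  0.19]
11.025 [ 0.33  0.46  1.66 -0.    1.02  0.19] [-0.4563739   0.46503933  0.39162531]
```

View pics/s4side.png

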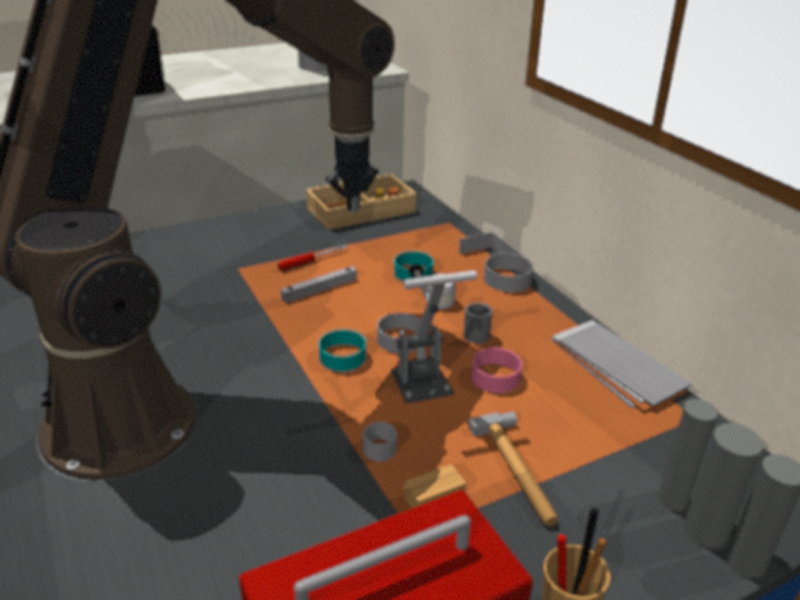

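View pics/s4top.png

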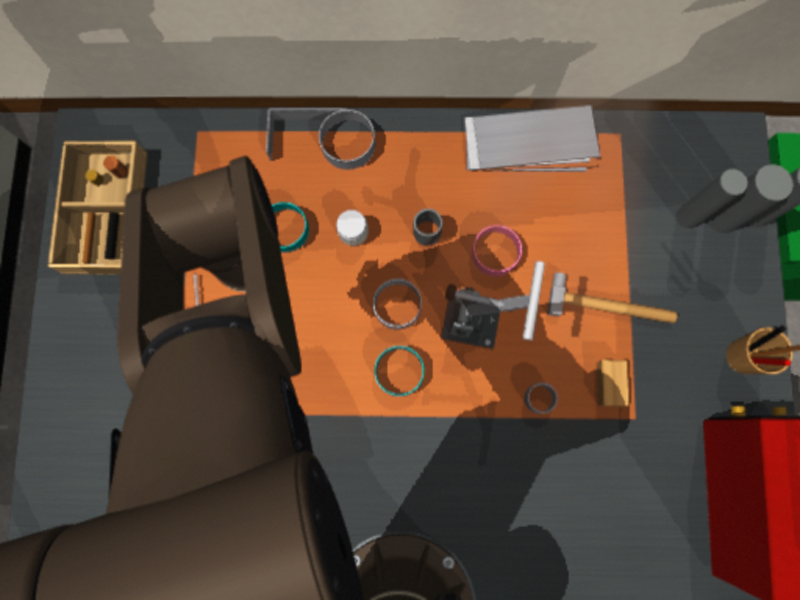

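The ring is clear in the top view at (398,303), and the hold-down stays up on its own. Next I measure the ring and lower the fingertips inside it.

```bash
cat > s5.py <<'E'
from s4h import *
z=np.load("pics/s4top.npz"); P=cloud("top",z['d']); H=P[...,2]
m=(H>25)&(H<60); v,u=np.nonzero(m); s=(u>235)&(u<273)&(v>174)&(v<214)
q=onplane("top",np.c_[u,v][s],40)[:,:2]; c,r=cv2.minEnclosingCircle(q.astype(np.float32)); print('ring',c,r,len(q), q.mean(0))
c=np.array([*c,0]); assert 47<r<54 and np.hypot(c[0]-596,c[1]-13.5)<6
sb=np.array([519.9,286.9,0]); n=-D; print('dist to line',(c-sb)@n,'along',(c-sb)@ez)
ins=c+22*D
arm.servo_line(ins+[0,0,150],velocity=200)
arm.servo_line(ins+[0,0,60],velocity=120)
r=arm.servo_line(ins+[0,0,10],velocity=60,until_force=6); s=arm.get_state(); print(r,s['time'],s['position'],s['ft_force'])
np.save('ring.npy',c); grab("side","s5side")
a=np.load("pics/s5side.npz")['p'][90:265,170:340,::-1]; cv2.imwrite("pics/s5s_c.png",cv2.resize(a,(583,600),interpolation=cv2.INTER_CUBIC))
E
cat > s4h.py <<'E'
from geo import *
D=np.array([-0.139,0.990,0]); ez=np.array([0.990,0.139,0])
E
python3 s5.py
```

```text
ring (595.62060546875, 13.540351867675781) 50.682212829589844 140 [598.20154924  13.52584162]
dist to line 281.1512158111572 along 36.966408323669455
False 14.1917 [592.75692952  35.32535445  10.22030721] [-0.00236792 -0.41815012  0.7765148 ]
```

View pics/s5s_c.png

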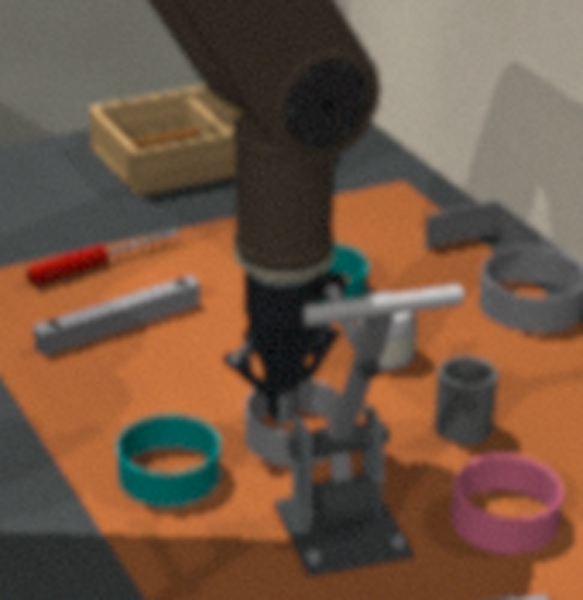

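The fingertips are inside the ring at about (285,405) in this crop, and the force reading shows no contact. I'll slide it now.

```bash
cat > s6.py <<'E'
from s4h import *
p0=np.array([*(np.load('ring.npy')+22*D)[:2],10.])
r=arm.servo_line(p0+D*205,velocity=70,until_force=8); s=arm.get_state(); print(r,s['time'],((s['position']-p0)@D).round(1),s['ft_force'].round(2))
if not r:
    r=arm.servo_line(p0+D*245,velocity=20,until_force=4); s=arm.get_state(); print(r,s['time'],((s['position']-p0)@D).round(1),s['ft_force'].round(2))
grab("side","s6side")
a=np.load("pics/s6side.npz")['p'][90:265,130:340,::-1]; cv2.imwrite("pics/s6s_c.png",cv2.resize(a,(720,600),interpolation=cv2.INTER_CUBIC))
E
python3 s6.py
```

```text
False 17.3167 204.8 [0.56 0.18 0.11]
True 18.825 238.7 [-0.2  -1.99  1.42]
```

View pics/s6s_c.png

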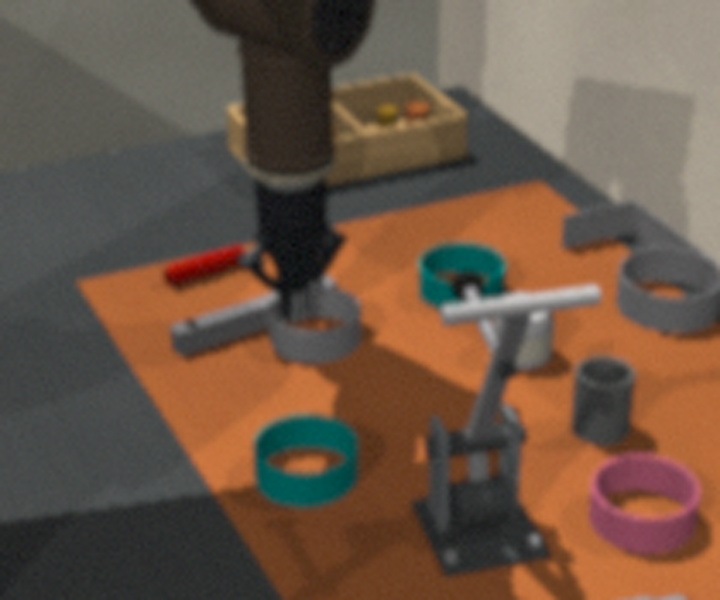

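Contact came at 238.7 mm (about 233 expected), and the ring lies flat against the bar. I'll back off slightly, rise clear, and check from above.

```bash
cat > s7.py <<'E'
from s4h import *
p=arm.get_state()['position']
arm.servo_line(p-D*10,velocity=30); arm.servo_line(p-D*10+[0,0,30],velocity=50);arm.servo_line(p-D*10+[0,0,230],velocity=150)
j=arm.get_state()['joint_pos'].copy(); j[0]+=1.0; j[1]-=0.1
arm.move_joints(j); s=arm.get_state(); print(s['time'],s['position'])
grab("side","s7side"); pp,d=grab("top","s7top")
P=cloud("top",d); H=P[...,2]
m=((H>25)&(H<60)); v,u=np.nonzero(m); X=onplane("top",np.c_[u,v],40)
c=np.load('ring.npy')+221*D
k=np.hypot(*(X[:,:2]-c[:2]).T); 
n=-D; sb=np.array([519.9,286.9,0]); g=(X-sb)@n
sel=(k<70)&(g>13)
q=X[sel][:,:2].astype(np.float32); cc,r=cv2.minEnclosingCircle(q); cc=np.array([*cc,0]); print('ring',cc,r,'dist',(cc-sb)@n,'along',(cc-sb)@ez,len(q))
cv2.imwrite("pics/s7t_c.png",cv2.resize(pp[150:270,110:270,::-1],(800,600),interpolation=cv2.INTER_CUBIC))
E
python3 s7.py
```

```text
23.725 [ 84.27663176 617.21454051 300.66736276]
ring [566.73010254 233.83842468   0.        ] 51.57423782348633 dist 59.040343817138655 along 38.986242544555694 139
```

View pics/s7t_c.png

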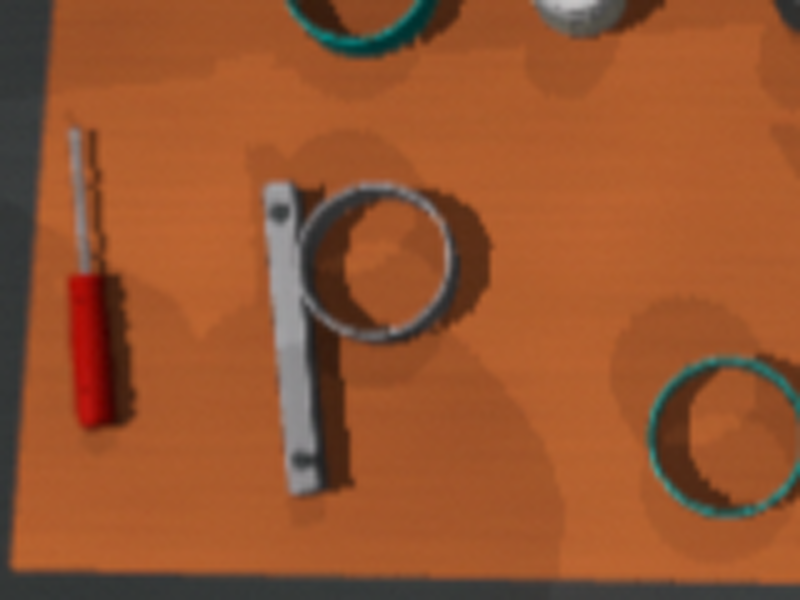

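View pics/s7top.png

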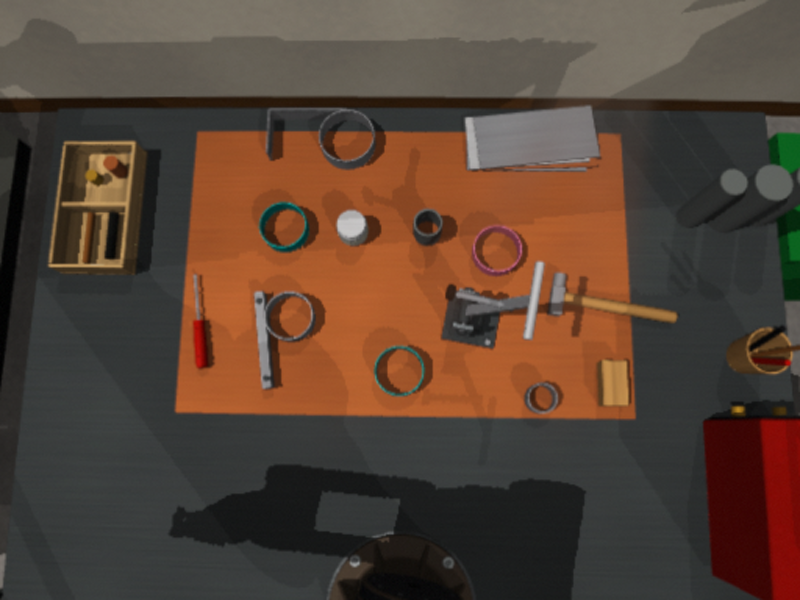

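View pics/s7side.png

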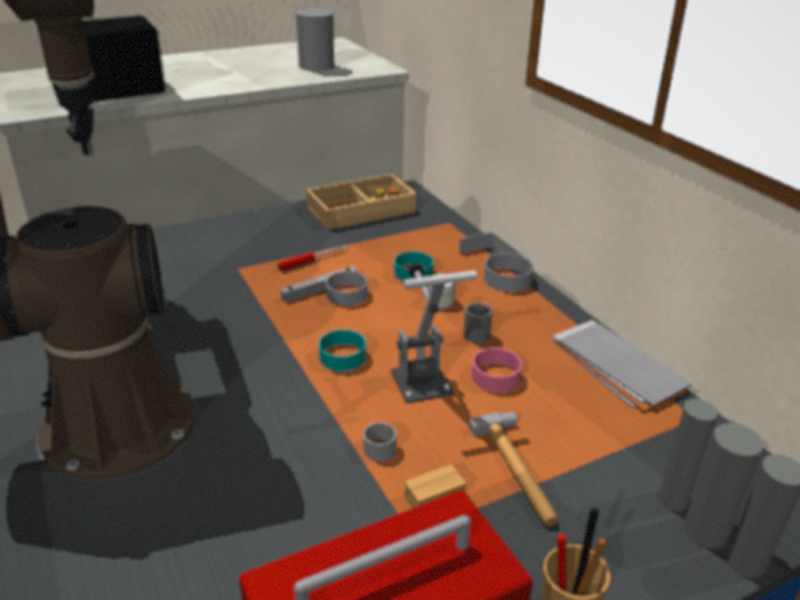

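The ring (290,316) touches the stop bar, with its centre measured 59 mm from the bar's line (60 nominal, calibration good to about 2 mm). The hold-down is raised and everything else sits where it was, so I'm handing in.

```bash
python3 -c "
from cell import arm
arm.close_job(); print(arm.get_state()['time'])"
```

```text
the job is handed in; nothing more can be done
the job is handed in; nothing more can be done
```

The job is done and handed in at about 24 s of robot time, against the 61 s limit.

- **Hold-down:** I pushed it up with the closed fingertips under the lift bar until it passed its balance point. It fell back and stayed raised by itself.
- **Ring:** I put the fingertips inside the ring and slid it flat along the sheet until the force rose at the stop bar. I then backed off 10 mm and lifted the gripper clear.

**Last checks:**
- The top view puts the ring centre 59 mm from the bar's centre line, against 60 mm nominal. That is within the roughly 2 mm camera calibration.
- The ring sits 39 mm from the bar's middle, well within its length, and looks flat in both views.
- Contact came at 238.7 mm of travel, against about 233 mm predicted.
- The measured tool forces I printed stayed under about 3 N.
- By eye, the other objects and the look-alike rings are where they were in the first pictures.

No check failed.

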